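Hold a sealed deep-well plate in the corner of the stop board

TASK

Slide the tall deep-well plate (the one with the sealing mat on top) across the board, without lifting or tipping it, until its long side lies flat along the aluminium fence and its end is up against the black stop block. Then hold it there with one firm diagonal push, down onto the board and into the fence at the same time, and finish while still holding it like that, so that a colleague can peel the mat off. Leave the other things on and around the board where they stand.

Things in the scene. Friction and masses are not known exactly. Their poses are not given: they have to be found in the camera images.
- deep_plate_center (a point): centre (22 mm above the underside) of the tall deep-well plate: white plastic block, 127.8 mm long (y axis), 85.5 mm wide (x axis), 44 mm high, flat light grey rubber mat with 96 plugs on top. 0.24 to 0.39 kg, loose, flat on the near half of the board, its x axis within 0.3 rad of the fence's. Slides easily (friction about 0.3); too wide for most grippers.
- stop_board: fixed grey plastic board on the bench, 280 x 480 mm, top face 15 mm above the bench; x axis across it towards the fence, y axis along it. Origin: centre of its underside, at bench height.
- fence: fixed aluminium angle along the far side of the board, 460 mm long, standing 30 mm above the board. Origin: mid-length, at the foot of its flat upright face on the robot's side, level with the board's top. x: square to that face, away from the robot; y: along the fence. With the plate in place its centre is at x = -0.0428 in this frame.
- stop: black stop block clamped on the fence near its +y end, fixed; 24 mm along the fence, 34 mm out from it, 26 mm high (38 mm at the fence). Origin: where its flat end face (towards -y, the plate's end comes against it) meets the fence's face, at board height; axes as the fence's. With the plate in place its centre is at y = -0.0639 in this frame.
- low_plate: ordinary low 96-well plate with open wells, same outline as the deep-well plate (127.8 x 85.5 mm) but only 14.4 mm high, lying loose on the board beside it; the two may have changed places. Bystander. Origin: centre of its underside, y along its length.
- reservoir: small white plastic reagent trough, 75 x 34 mm, 30 mm high, loose on the board in its near corner at the stop's end. Bystander. Origin: centre of its underside.
- tip_box: closed pipette tip box, 85 x 125 mm, 67 mm high, on the bench to the right of the board. Bystander. Origin: centre of its underside.
- tube_rack: white rack of capped tubes, 205 mm long (its y axis), 62 mm wide, 88 mm high, on the bench to the left of the board. Bystander. Origin: centre of its underside.
- deep_plate: the same deep-well plate; origin: centre of its underside. Its sides are upright; fingers rub on it with friction 0.5 or more, so a hand pressed into its near long side can also bear down on it; a 45 degree push on its near upper edge does the same and does not tip it. A light touch is no hold: 10 N or more into the fence and 8 N or so down is a proper one.
- petri_dishes: two stacked glass-clear round dishes, one piece, 90 mm across, 32 mm high, on the bench to the near right of the board. Bystander. Origin: centre of the underside.

How it is judged:
By the outcome, as a careful person would: the job done as asked, in the order asked, and still so for the second after the job is handed in, while the arm keeps its last pose, push and grip.
It also fails if it takes over 61 s, if anything falls off the work surface, if the arm or the gripper's body presses on something with over 40 N, if the wrist force passes 120 N, or if a joint passes its speed limit or range.

ROBOT

A 6-joint arm with a two-finger parallel gripper is mounted at the origin on the work surface. World frame = base frame: x ahead of the robot, y to its left, z up, the work surface at z = 0. Lengths are in mm, angles in rad, forces in N, time in s.
With the tool pointing down it reaches from about 400 to 925 mm from the base axis. Payload 12.5 kg.
Tool frame: the origin (TCP) lies on the centre line of the jaws, within the pads' length; the fingertips stand 19 mm ahead of it and the grasp point (between the pads) is the TCP; y points along the fingers, x is the direction in which the jaws open and shut, and the axes are right-handed (so a half turn about y gives the same grasp; the last joint's range is limited). The gripper opens to 95 mm and grips with 3 to 60 N. Pads are 20 mm wide; open, the fingers measure 119 mm over their backs; the gripper's body (75 mm by 180 mm) begins 59 mm behind the grasp point.
Start: joints at [0.999, 0.491, 1.559, -0, 1.092, -0.106], TCP at [280.697, 558.439, 233.661] pointing down, gripper open.
Joint ranges: [-3.1, 3.1], [-0.84, 2.19], [0.05, 2.79], [-1.13, 4.28], [0.06, 2.93], [-2.69, 2.69]. Speed limits (rad/s): [2.22, 2.22, 2.79, 3.14, 3.14, 3.14].

INTERFACE

Orientations are given as [roll, pitch, yaw] about the fixed x, y, z axes, in that order (R = Rz(yaw) Ry(pitch) Rx(roll)).
In Python, from cell import env gives the robot as it stands. The module is installed in compiled form; this text tells all that it offers.
- The arm moves only by the tool move_arm, never from a script. Its argument "rows" is a list of rows, each an object of numbers: "tx", "ty", "tz": the shift along the tool's x, y, z in cm; "rx", "ry", "rz": the turn, a rotation vector about the tool's x, y, z in rad; "grip": the opening in per cent of the stroke, from 0 (shut) to 100 (fully open). In form: [{"tx": .., "ty": .., "tz": .., "rx": .., "ry": .., "rz": .., "grip": ..}, ...]. A call has 1 to 10 rows; each row shifts and turns the commanded pose from where the row before left it, along the tool's axes as they then stand; what a row does not reach is not made up. A row lasts 1/12 s, in which the tool goes at most 41.7 mm and 7.16 degrees, less where a joint would pass 70% of its speed; a pose out of reach is approached as far as the arm can. A call is refused whole if a number of a shift passes 4.17 or a number of a turn 0.125, either way. A call with a gripper value outside its range is refused whole. The fingers move at their own pace and stop on an object; the grip force is fixed at half the most. Time passes only in rows, so rows that do not move let the fingers close. It gives the time, the measured TCP pose, the force and the opening at its end, in the units of the state.
- env.state(): the state, without advancing time (a new reading comes with each control period).
- env.read_camera(name): name is "side" or "top"; returns (picture, depth): 480x640x3 uint8, blue, green, red; 480x640 float32, mm along the optical axis (not along the pixel's ray), 0 where there is no reading.
- env.calibration(name): a dict with "vertical_fov" (degrees; the focal length in pixels is half the picture's height over the tangent of half this angle, whatever the lens; pixels are square), "cx", "cy" (the principal point, pixels), "eye" and "rotation" of the camera in the world. Camera axes: x right, y up, looking along -z (the intrinsics and any distortion apply to the point x, -y, -z); pixel columns grow to the right and rows downward; lengths in mm; the calibration is good to about 2 mm. A picture is of the moment at which its call begins. calibration takes no time and is no camera call.
- env.job_done(): hands the job in, once; it reports no verdict.
The state is a dict: "t": time; "joints": joint angles; "qvel": joint speeds; "tau": joint torques, N m; "eef_pos": TCP position; "tcp_rot": TCP orientation; "ft_force": force on the tool from outside, world axes, zero at the start; "moment": the same for the moment, N m; "opening": opening from 0.0 (shut) to 1.0 (fully open).
Only numpy, scipy, OpenCV 4.12 (cv2) and the standard library are available. Lean on these libraries where they do the work, as an engineer would, in place of code of your own. Each camera call takes 0.05 s, during which the arm holds its last target.

## Working session

There is one attempt and no reset: what is moved stays moved. The work goes in short steps, Python scripts to look and compute and a tool call to move; the robot and the scene stay as the last step left them, time stands still between calls to the robot, and variables do not carry over. Pictures are saved under pics/ and viewed, and the job is handed in when it is done.

Besides the shell and the picture viewer there is one more tool, called after "Call:" by a JSON object that holds its "op" and its "data", one argument or row to a line. move_arm: Moves the arm, as the interface text tells. Its arguments: {"type":"object","properties":{"rows":{"type":"array"}},"required":["rows"]}

```bash
mkdir -p pics; python3 - <<'E'
from cell import env
import cv2,numpy as np
print(env.state())
for n in("side","top"):
    c=env.calibration(n);print(n,c)
    p,d=env.read_camera(n);cv2.imwrite(f"pics/{n}0.png",p);np.save(f"pics/{n}0.npy",d)
E
```

```text
{'t': 0.0, 'joints': array([ 9.99418334e-01,  4.91560811e-01,  1.55942950e+00,  1.27239889e-05,
        1.09170376e+00, -1.05587831e-01]), 'qvel': array([-7.52097730e-05, -1.57395294e-03, -2.78033163e-03,  1.03603420e-03,
       -5.97033988e-04, -2.11929833e-04]), 'tau': array([ 1.15567640e-03, -6.12655449e+01, -2.58188546e+01,  6.92686485e-02,
        4.81588009e-02, -1.36088329e-04]), 'eef_pos': array([280.55953079, 558.25073556, 233.06783042]), 'tcp_rot': array([-1.57066902e+00,  1.09409511e-03,  1.10500036e+00]), 'ft_force': array([ 0.38986929, -0.27375838, -0.28971922]), 'moment': array([ 0.06076678,  0.02075292, -0.001832  ]), 'opening': 0.9994264426313186}
side {'vertical_fov': 54.582122721924975, 'cx': 315.3012758539427, 'cy': 249.90339567082924, 'eye': array([ 380.12835591, -696.62656048,  648.40157768]), 'rotation': array([ 0.88816615,  0.01251801, -0.30898984])}
top {'vertical_fov': 45.17126774859626, 'cx': 316.41593637662726, 'cy': 232.31258080055258, 'eye': array([ 418.36713116,  -14.82870127, 1269.40046845]), 'rotation': array([ 0.12960579,  0.00843271, -1.55234266])}
```

View pics/side0.png

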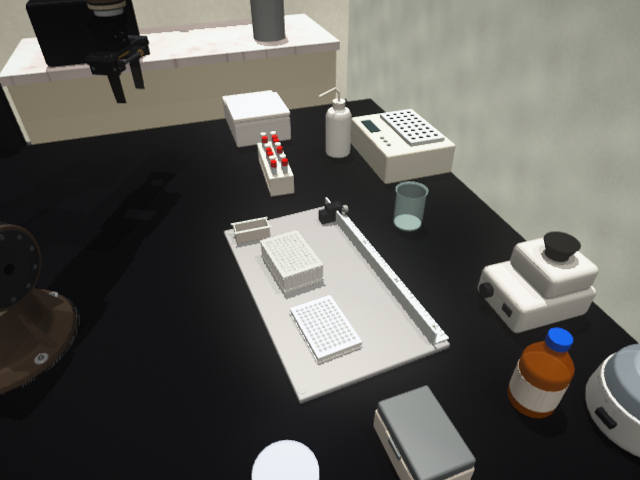

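View pics/top0.png

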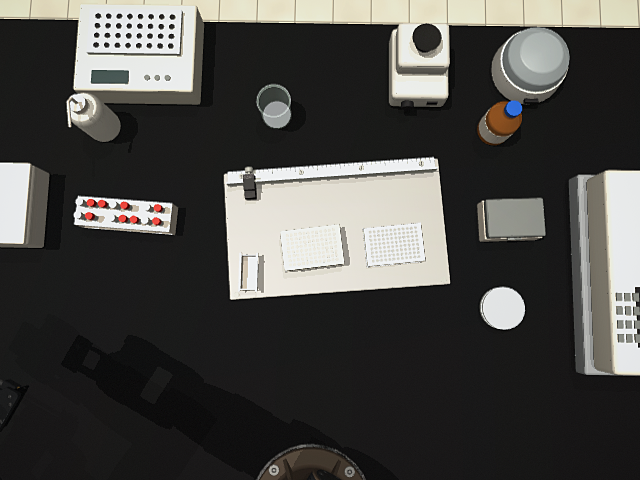

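```bash
cat > h.py <<'E'
import numpy as np,cv2
from scipy.spatial.transform import Rotation as R
from cell import env
def cam(n):
    c=env.calibration(n);f=240/np.tan(np.radians(c['vertical_fov']/2))
    return f,c['cx'],c['cy'],np.array(c['eye']),R.from_euler('xyz',c['rotation']).as_matrix()
def onplane(n,uv,z):
    f,cx,cy,e,M=cam(n);uv=np.atleast_2d(np.array(uv,float))
    d=np.c_[(uv[:,0]-cx)/f,-(uv[:,1]-cy)/f,-np.ones(len(uv))]@M.T
    return e+d*((z-e[2])/d[:,2])[:,None]
def cloud(n,d):
    f,cx,cy,e,M=cam(n);v,u=np.mgrid[:480,:640]
    p=np.stack([(u-cx)/f*d,-(v-cy)/f*d,-d],-1)
    return p@M.T+e
def proj(n,P):
    f,cx,cy,e,M=cam(n);q=(np.atleast_2d(P)-e)@M
    return np.c_[cx+f*q[:,0]/-q[:,2],cy-f*q[:,1]/-q[:,2]]
E
python3 - <<'E'
from h import *
for n,b in(("top",(210,150,460,310)),("side",(215,180,455,410))):
    p=cv2.imread(f"pics/{n}0.png")[b[1]:b[3],b[0]:b[2]]
    s=3.1 if n=="top" else 2.6
    cv2.imwrite(f"pics/{n}0z.png",cv2.resize(p,None,fx=s,fy=s,interpolation=cv2.INTER_CUBIC))
d=np.load("pics/top0.npy");c=cloud("top",d)
for uv in[(313,248),(394,244),(300,210),(350,290),(250,185),(250,272),(510,220),(130,215),(502,308),(350,320)]:
    print(uv,c[uv[1],uv[0]].round(1))
d2=np.load("pics/side0.npy");c2=cloud("side",d2)
for uv in[(290,255),(326,325),(285,340),(200,300),(330,260)]: print(uv,c2[uv[1],uv[0]].round(1))
E
```

```text
(313, 248) [542.6   4.9  57.1]
(394, 244) [ 557.4 -169.6   27.6]
(300, 210) [631.3  36.   11. ]
(350, 290) [457.  -76.2  15.9]
(250, 185) [677.1 143.2  52. ]
(250, 272) [491.8 140.9  20.4]
(510, 220) [ 607.6 -407.2   69.8]
(130, 215) [607.1 398.   53. ]
(502, 308) [ 424.4 -397.6   33.2]
(350, 320) [392.6 -77.6   1.5]
(290, 255) [541.   -3.3  59.3]
(326, 325) [ 558.7 -173.6   28.4]
(285, 340) [ 483.5 -172.9   15.4]
(200, 300) [353.4 -10.6   0. ]
(330, 260) [628.4   5.6  15.5]
```

View pics/top0z.png

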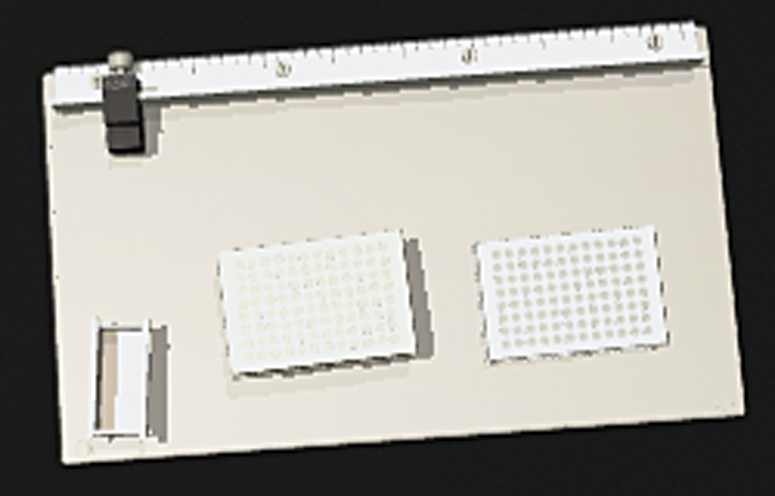

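View pics/side0z.png

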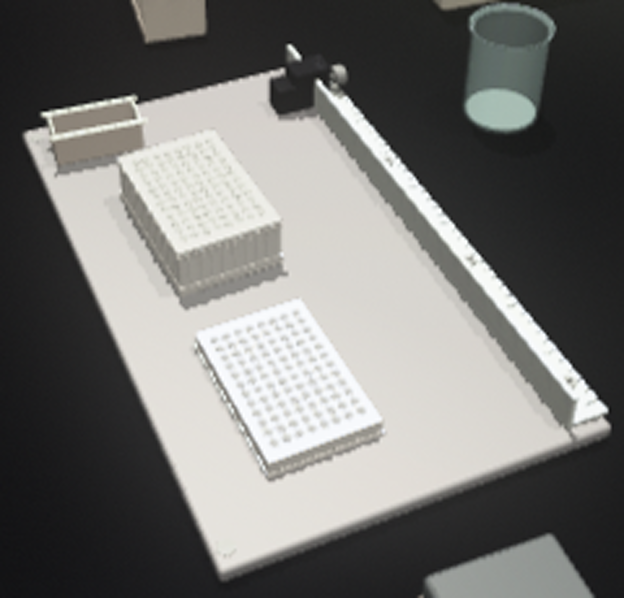

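```bash
python3 - <<'E'
from h import *
def z(l): return [(210+a/3.1+(-.35),150+b/3.1-.35) for a,b in l]
def s(n,l,h):
    q=onplane(n,l,h);print(q[:,:2].round(1).tolist());return q
def ang(a,b): d=b-a;return np.degrees(np.arctan2(-d[0],d[1]))
print("board");q=s("top",z([(45,73),(64,464),(744,414),(708,27)]),15);print(ang(q[2],q[1]),ang(q[3],q[0]))
print(np.linalg.norm(q[1]-q[2]),np.linalg.norm(q[0]-q[1]))
print("fence top near edge");q=s("top",z([(706,63),(55,108)]),45);print(ang(q[0],q[1]))
print("fence foot");q=s("top",z([(706,70),(150,110)]),15)
print("deep");q=s("top",z([(218,255),(403,232),(416,355),(236,375)]),59);print(ang(q[1],q[0]),ang(q[2],q[3]),q.mean(0),[np.linalg.norm(q[i]-q[i-1]) for i in range(4)])
def zs(l): return [(215+a/2.6-.3,180+b/2.6-.3) for a,b in l]
print("side deep");q=s("side",zs([(120,158),(212,131),(280,220),(179,250)]),59);print(q.mean(0),[np.linalg.norm(q[i]-q[i-1]) for i in range(4)],ang(q[3],q[0]),ang(q[2],q[1]))
print("side fence top near edge, foot");q=s("side",zs([(576,400),(316,83)]),45);print(ang(q[0],q[1]));q=s("side",zs([(572,428),(322,112)]),15);print(ang(q[0],q[1]))
print("side stop bottom corner end face outer; top view");s("side",zs([(277,110)]),15);s("top",z([(145,150)]),41);
print("board side");q=s("side",zs([(25,133),(222,577),(607,432)]),15);print(ang(q[1],q[0]))
print("reservoir");s("top",z([(95,325),(150,325),(150,437),(92,437)]),45)
print("low");s("top",z([(476,243),(653,228),(667,345),(490,360)]),29)
# depth-based
for n in("top","side"):
    c=cloud(n,np.load(f"pics/{n}0.npy"))
    m=(abs(c[...,0]-540)<90)&(abs(c[...,1]-5)<100)&(c[...,2]>50)&(c[...,2]<70)
    P=c[m];r=cv2.minAreaRect(P[:,:2].astype(np.float32));print(n,m.sum(),np.median(P[:,2]),r)
E
```

```text
board
[[710.7, 206.5], [432.3, 182.3], [475.6, -291.5], [752.3, -268.8]]
5.228895034608689 5.000448605494613
475.76817272403093 279.48254807485466
fence top near edge
[[718.5, -261.1], [678.9, 193.2]]
4.984840378142942
fence foot
[[720.7, -267.1], [684.9, 130.2]]
deep
[[575.4, 75.4], [593.5, -50.6], [509.5, -60.5], [493.8, 61.1]]
8.145030748271921 7.367790754087491 [543.03942268   6.33921482  59.        ] [np.float64(82.94270521331316), np.float64(127.354237578462), np.float64(84.58945189969543), np.float64(122.62793888419179)]
side deep
[[496.4, 61.6], [575.5, 72.7], [593.1, -50.2], [513.4, -58.4]]
[544.59356505   6.41019155  59.        ] [np.float64(121.1650024844531), np.float64(79.90663879021736), np.float64(124.12340060862198), np.float64(80.19393529228272)] 8.063421329751753 8.169455878772373
side fence top near edge, foot
[[723.3, -263.7], [686.2, 129.6]]
5.388028995196485
[[725.9, -262.8], [691.1, 126.0]]
5.1266617852798655
side stop bottom corner end face outer; top view
[[654.0, 141.8]]
[[650.9, 129.8]]
board side
[[433.6, 179.9], [474.5, -297.6], [746.1, -272.9]]
4.902455239003574
reservoir
[[527.3, 159.8], [527.9, 122.0], [451.3, 119.6], [450.6, 159.1]]
low
[[590.9, -102.7], [603.7, -226.3], [521.8, -235.6], [509.2, -113.0]]
top 2401 58.114203230819385 ((544.5563354492188, 7.84783935546875), (84.95433807373047, 127.03099060058594), 8.077991485595703)
side 1898 59.702716014418854 ((544.4754638671875, 6.40777587890625), (86.2778549194336, 129.96873474121094), 7.955544471740723)
```

Call:
{"op": "move_arm", "data": {
  "rows": [
    {"ry": -0.111},
    {"ry": -0.111},
    {"ry": -0.111},
    {"ry": -0.111},
    {"ry": -0.111},
    {"tx": -4,"tz": -1},
    {"tx": -4,"tz": -1},
    {"tx": -4,"tz": -1},
    {"tx": -4,"tz": -1},
    {"tx": -4,"tz": -1}
  ]
}}

```text
validation failed for argument at $.ro...
```

Call:
{"op": "move_arm", "data": {
  "rows": [
    {"tx": -4,"tz": -1},
    {"tx": -4,"tz": -1},
    {"tx": -4,"tz": -1},
    {"tx": -4,"tz": -1},
    {"tx": -4,"tz": -1},
    {"tx": -4,"tz": -1},
    {"tx": -4,"tz": -1},
    {"tx": -4,"tz": -1},
    {"tx": -4},
    {},
    {}
  ]
}}

```text
validation failed for argument at $.ro...
```

Call:
{"op": "move_arm", "data": {
  "rows": [
    {"tx": 0,"ty": 0,"tz": 0,"rx": 0,"ry": -0.111,"rz": 0,"grip": 100},
    {"tx": 0,"ty": 0,"tz": 0,"rx": 0,"ry": -0.111,"rz": 0,"grip": 100},
    {"tx": 0,"ty": 0,"tz": 0,"rx": 0,"ry": -0.111,"rz": 0,"grip": 100},
    {"tx": 0,"ty": 0,"tz": 0,"rx": 0,"ry": -0.111,"rz": 0,"grip": 100},
    {"tx": 0,"ty": 0,"tz": 0,"rx": 0,"ry": -0.111,"rz": 0,"grip": 100},
    {"tx": -4,"ty": 0,"tz": -1,"rx": 0,"ry": 0,"rz": 0,"grip": 100},
    {"tx": -4,"ty": 0,"tz": -1,"rx": 0,"ry": 0,"rz": 0,"grip": 100},
    {"tx": 0,"ty": 0,"tz": 0,"rx": 0,"ry": 0,"rz": 0,"grip": 100}
  ]
}}

```text
t: 0.77
eef_pos: [308.6, 475.9, 233.3]
tcp_rot: [-1.57, 0.003, 1.658]
ft_force: [-0.4, 0.6, 1.4]
opening: 1.003
```

Call:
{"op": "move_arm", "data": {
  "rows": [
    {"tx": -4.1,"ty": 0,"tz": -1,"rx": 0,"ry": 0,"rz": 0,"grip": 100},
    {"tx": -4.1,"ty": 0,"tz": -1,"rx": 0,"ry": 0,"rz": 0,"grip": 100},
    {"tx": -4.1,"ty": 0,"tz": -1,"rx": 0,"ry": 0,"rz": 0,"grip": 100},
    {"tx": -4.1,"ty": 0,"tz": -1,"rx": 0,"ry": 0,"rz": 0,"grip": 100},
    {"tx": -4.1,"ty": 0,"tz": -1,"rx": 0,"ry": 0,"rz": 0,"grip": 100},
    {"tx": -4.1,"ty": 0,"tz": -1,"rx": 0,"ry": 0,"rz": 0,"grip": 100},
    {"tx": -4.1,"ty": 0,"tz": -1,"rx": 0,"ry": 0,"rz": 0,"grip": 100},
    {"tx": -4.1,"ty": 0,"tz": -1,"rx": 0,"ry": 0,"rz": 0,"grip": 100},
    {"tx": -4.1,"ty": 0,"tz": -1,"rx": 0,"ry": 0,"rz": 0,"grip": 100},
    {"tx": -4.1,"ty": 0,"tz": -1,"rx": 0,"ry": 0,"rz": 0,"grip": 100}
  ]
}}

```text
t: 1.6
eef_pos: [442.4, 84.2, 233.7]
tcp_rot: [-1.571, -0.0, 1.66]
ft_force: [1.5, 1.0, 0.0]
opening: 1.0
```

Call:
{"op": "move_arm", "data": {
  "rows": [
    {"tx": -4,"ty": 2,"tz": -0.7,"rx": 0,"ry": 0,"rz": 0,"grip": 100},
    {"tx": -3.8,"ty": 2,"tz": -0.7,"rx": 0,"ry": 0,"rz": 0,"grip": 100},
    {"tx": 0,"ty": 3,"tz": 0,"rx": 0,"ry": 0,"rz": 0,"grip": 100},
    {"tx": 0,"ty": 3,"tz": 0,"rx": 0,"ry": 0,"rz": 0,"grip": 100},
    {"tx": 0,"ty": 0,"tz": 0,"rx": 0,"ry": 0,"rz": 0,"grip": 100},
    {"tx": 0,"ty": 0,"tz": 0,"rx": 0,"ry": 0,"rz": 0,"grip": 100}
  ]
}}

```text
t: 2.1
eef_pos: [461.3, 14.5, 135.6]
tcp_rot: [-1.568, -0.001, 1.66]
ft_force: [1.1, 0.3, 0.3]
opening: 1.001
```

Call:
{"op": "move_arm", "data": {
  "rows": [
    {"tx": -1.5,"ty": 2,"tz": 0,"rx": 0,"ry": 0,"rz": 0,"grip": 100},
    {"tx": 0,"ty": 2,"tz": 0,"rx": 0,"ry": 0,"rz": 0,"grip": 100},
    {"tx": 0,"ty": 2,"tz": 0,"rx": 0,"ry": 0,"rz": 0,"grip": 100},
    {"tx": 0,"ty": 1.8,"tz": 0,"rx": 0,"ry": 0,"rz": 0,"grip": 100},
    {"tx": 0,"ty": 1.4,"tz": 0,"rx": 0,"ry": 0,"rz": 0,"grip": 100},
    {"tx": 0,"ty": 0,"tz": 0,"rx": 0,"ry": 0,"rz": 0,"grip": 100},
    {"tx": 0,"ty": 0,"tz": 0,"rx": 0,"ry": 0,"rz": 0,"grip": 100},
    {"tx": 0,"ty": 0,"tz": 0,"rx": 0,"ry": 0,"rz": 0,"grip": 100}
  ]
}}

```text
t: 2.77
eef_pos: [464.0, -0.3, 45.6]
tcp_rot: [-1.573, 0.0, 1.661]
ft_force: [0.2, -0.2, 0.3]
opening: 1.002
```

```bash
python3 - <<'E'
from h import *
print(env.state())
p,d=env.read_camera("side");cv2.imwrite("pics/s1.png",cv2.resize(p[170:410,140:460],None,fx=2.4,fy=2.4))
E
```

```text
{'t': 2.7667, 'joints': array([-1.43199378e-01,  5.78423322e-01,  2.11846331e+00,  2.40616412e-04,
        4.42574994e-01, -1.80408128e+00]), 'qvel': array([-0.00137127, -0.00380322,  0.00412436,  0.00069915, -0.01028259,
        0.00141563]), 'tau': array([-1.99230395e-03, -5.03105557e+01, -1.01377541e+01, -2.26177764e-02,
        7.75765046e-02,  1.55047070e-03]), 'eef_pos': array([ 4.63953886e+02, -2.87967143e-01,  4.56110015e+01]), 'tcp_rot': array([-1.57289354e+00,  3.91928478e-04,  1.66066417e+00]), 'ft_force': array([ 0.2155471 , -0.16155062,  0.25066723]), 'moment': array([ 0.01016894,  0.01639943, -0.01001549]), 'opening': 1.0020176120850826}
```

View pics/s1.png

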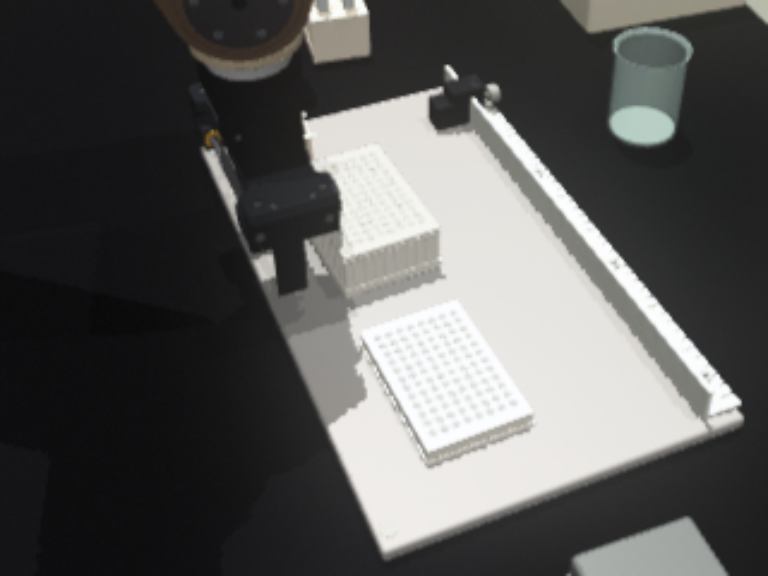

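Call:
{"op": "move_arm", "data": {
  "rows": [
    {"tx": 0,"ty": 0.4,"tz": -0.6,"rx": 0,"ry": 0,"rz": 0,"grip": 100},
    {"tx": 0,"ty": 0,"tz": -0.6,"rx": 0,"ry": 0,"rz": 0,"grip": 100},
    {"tx": 0,"ty": 0,"tz": -0.6,"rx": 0,"ry": 0,"rz": 0,"grip": 100},
    {"tx": 0,"ty": 0,"tz": -0.4,"rx": 0,"ry": 0,"rz": 0,"grip": 100},
    {"tx": 0,"ty": 0,"tz": -0.4,"rx": 0,"ry": 0,"rz": 0,"grip": 100},
    {"tx": 0,"ty": 0,"tz": -0.4,"rx": 0,"ry": 0,"rz": 0,"grip": 100},
    {"tx": 0,"ty": 0,"tz": -0.4,"rx": 0,"ry": 0,"rz": 0,"grip": 100},
    {"tx": 0,"ty": 0,"tz": -0.4,"rx": 0,"ry": 0,"rz": 0,"grip": 100},
    {"tx": 0,"ty": 0,"tz": -0.4,"rx": 0,"ry": 0,"rz": 0,"grip": 100},
    {"tx": 0,"ty": 0,"tz": -0.4,"rx": 0,"ry": 0,"rz": 0,"grip": 100}
  ]
}}

```text
t: 3.65
eef_pos: [509.2, 3.6, 40.0]
tcp_rot: [-1.571, -0.0, 1.66]
ft_force: [-1.6, 0.1, 1.2]
opening: 1.001
```

Call:
{"op": "move_arm", "data": {
  "rows": [
    {"tx": 0,"ty": 0,"tz": -0.4,"rx": 0,"ry": 0,"rz": 0,"grip": 100},
    {"tx": 0,"ty": 0,"tz": -0.4,"rx": 0,"ry": 0,"rz": 0,"grip": 100},
    {"tx": 0,"ty": 0,"tz": -0.4,"rx": 0,"ry": 0,"rz": 0,"grip": 100},
    {"tx": 0,"ty": 0,"tz": -0.4,"rx": 0,"ry": 0,"rz": 0,"grip": 100},
    {"tx": 0,"ty": 0,"tz": -0.4,"rx": 0,"ry": 0,"rz": 0,"grip": 100},
    {"tx": 0,"ty": 0,"tz": -0.4,"rx": 0,"ry": 0,"rz": 0,"grip": 100},
    {"tx": 0,"ty": 0,"tz": -0.4,"rx": 0,"ry": 0,"rz": 0,"grip": 100},
    {"tx": 0,"ty": 0,"tz": -0.4,"rx": 0,"ry": 0,"rz": 0,"grip": 100},
    {"tx": 0,"ty": 0,"tz": -0.4,"rx": 0,"ry": 0,"rz": 0,"grip": 100},
    {"tx": 0,"ty": 0,"tz": -0.4,"rx": 0,"ry": 0,"rz": 0,"grip": 100}
  ]
}}

```text
t: 4.48
eef_pos: [549.2, 7.2, 40.0]
tcp_rot: [-1.571, -0.0, 1.66]
ft_force: [-1.2, -0.6, -0.5]
opening: 0.997
```

Call:
{"op": "move_arm", "data": {
  "rows": [
    {"tx": 0,"ty": 0,"tz": -0.4,"rx": 0,"ry": 0,"rz": 0,"grip": 100},
    {"tx": 0,"ty": 0,"tz": -0.4,"rx": 0,"ry": 0,"rz": 0,"grip": 100},
    {"tx": 0,"ty": 0,"tz": -0.4,"rx": 0,"ry": 0,"rz": 0,"grip": 100},
    {"tx": 0,"ty": 0,"tz": -0.4,"rx": 0,"ry": 0,"rz": 0,"grip": 100},
    {"tx": 0,"ty": 0,"tz": -0.4,"rx": 0,"ry": 0,"rz": 0,"grip": 100},
    {"tx": 0,"ty": 0,"tz": -0.4,"rx": 0,"ry": 0,"rz": 0,"grip": 100},
    {"tx": 0,"ty": 0,"tz": -0.4,"rx": 0,"ry": 0,"rz": 0,"grip": 100},
    {"tx": 0,"ty": 0,"tz": -0.4,"rx": 0,"ry": 0,"rz": 0,"grip": 100},
    {"tx": 0,"ty": 0,"tz": -0.4,"rx": 0,"ry": 0,"rz": 0,"grip": 100}
  ]
}}

```text
t: 5.23
eef_pos: [585.0, 10.4, 40.0]
tcp_rot: [-1.571, -0.0, 1.66]
ft_force: [-0.3, -0.4, -0.8]
opening: 1.0
```

```bash
python3 - <<'E'
from h import *
p,d=env.read_camera("side");cv2.imwrite("pics/s2.png",cv2.resize(p[170:410,140:460],None,fx=2.4,fy=2.4))
p,d=env.read_camera("top");cv2.imwrite("pics/t2.png",cv2.resize(p[150:310,210:460],None,fx=3.1,fy=3.1))
print(env.state()['ft_force'])
E
```

```text
[ 0.42745079 -0.52967293 -0.25081805]
```

View pics/s2.png

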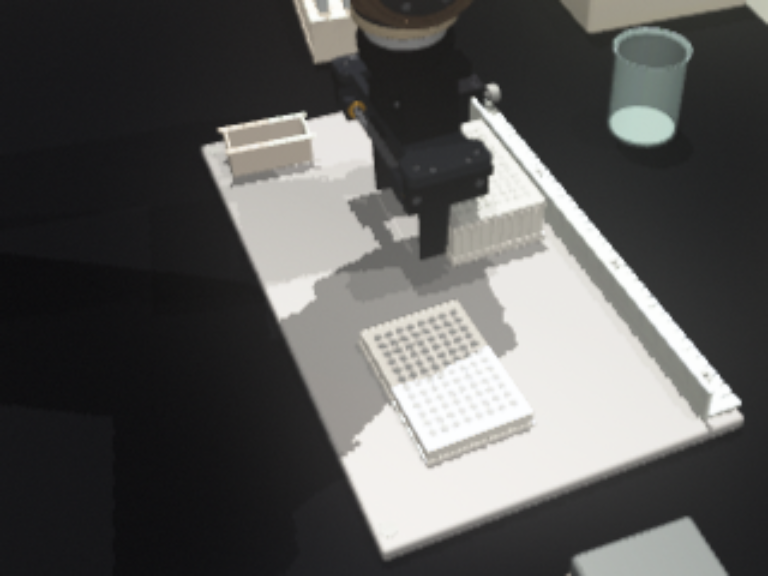

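View pics/t2.png

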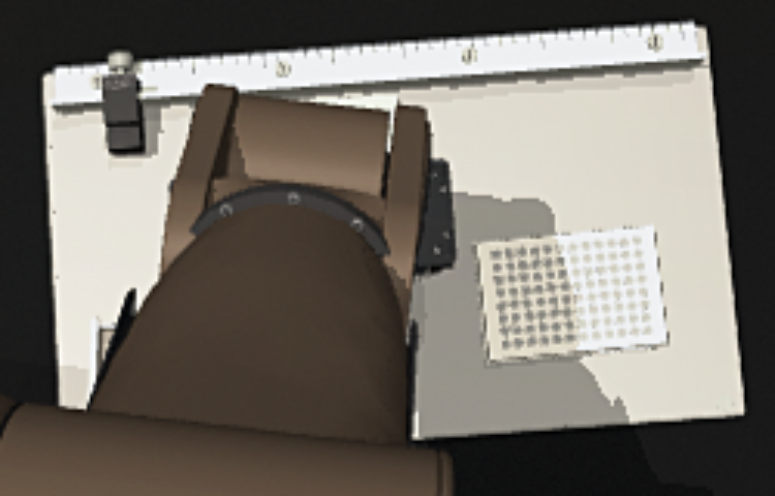

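Call:
{"op": "move_arm", "data": {
  "rows": [
    {"tx": 0,"ty": 0,"tz": -0.3,"rx": 0,"ry": 0,"rz": 0,"grip": 100},
    {"tx": 0,"ty": 0,"tz": -0.3,"rx": 0,"ry": 0,"rz": 0,"grip": 100},
    {"tx": 0,"ty": 0,"tz": -0.2,"rx": 0,"ry": 0,"rz": 0,"grip": 100},
    {"tx": 0,"ty": 0,"tz": -0.2,"rx": 0,"ry": 0,"rz": 0,"grip": 100},
    {"tx": 0,"ty": 0,"tz": -0.2,"rx": 0,"ry": 0,"rz": 0,"grip": 100}
  ]
}}

```text
t: 5.75
eef_pos: [596.7, 11.4, 40.1]
tcp_rot: [-1.571, -0.0, 1.66]
ft_force: [-1.9, -0.2, -0.2]
opening: 0.999
```

Call:
{"op": "move_arm", "data": {
  "rows": [
    {"tx": 0,"ty": 0,"tz": -0.15,"rx": 0,"ry": 0,"rz": 0,"grip": 100},
    {"tx": 0,"ty": 0,"tz": -0.15,"rx": 0,"ry": 0,"rz": 0,"grip": 100},
    {"tx": 0,"ty": 0,"tz": 0,"rx": 0,"ry": 0,"rz": 0,"grip": 100}
  ]
}}

```text
t: 6.0
eef_pos: [598.2, 11.5, 40.1]
tcp_rot: [-1.567, -0.0, 1.66]
ft_force: [-8.6, -3.0, 5.9]
opening: 1.0
```

Call:
{"op": "move_arm", "data": {
  "rows": [
    {"tx": 0,"ty": 0,"tz": -0.1,"rx": 0,"ry": 0,"rz": 0,"grip": 100},
    {"tx": 0,"ty": 0,"tz": 0,"rx": 0,"ry": 0,"rz": 0,"grip": 100},
    {"tx": 0,"ty": 0,"tz": 0,"rx": 0,"ry": 0,"rz": 0,"grip": 100}
  ]
}}

```text
t: 6.25
eef_pos: [598.2, 11.5, 40.1]
tcp_rot: [-1.565, -0.0, 1.66]
ft_force: [-13.2, -3.6, 9.5]
opening: 0.998
```

Call:
{"op": "move_arm", "data": {
  "rows": [
    {"tx": 0,"ty": 0,"tz": 0.3,"rx": 0,"ry": 0,"rz": 0,"grip": 100},
    {"tx": 0,"ty": 0,"tz": 0.7,"rx": 0,"ry": 0,"rz": 0,"grip": 100},
    {"tx": 0,"ty": 0,"tz": 2,"rx": 0,"ry": 0,"rz": 0,"grip": 100},
    {"tx": 0,"ty": -3,"tz": 0,"rx": 0,"ry": 0,"rz": 0,"grip": 0},
    {"tx": 0,"ty": -3,"tz": 0,"rx": 0,"ry": 0,"rz": 0,"grip": 0},
    {"tx": -4,"ty": -3,"tz": 0,"rx": 0,"ry": 0,"rz": 0,"grip": 0},
    {"tx": -4,"ty": 0,"tz": 0,"rx": 0,"ry": 0,"rz": 0,"grip": 0},
    {"tx": -4,"ty": 0,"tz": 0,"rx": 0,"ry": 0,"rz": 0,"grip": 0},
    {"tx": 0,"ty": 0,"tz": 0,"rx": 0,"ry": 0,"rz": 0,"grip": 0},
    {"tx": 0,"ty": 0,"tz": 0,"rx": 0,"ry": 0,"rz": 0,"grip": 0}
  ]
}}

```text
t: 7.08
eef_pos: [580.7, -105.6, 125.1]
tcp_rot: [-1.572, 0.0, 1.657]
ft_force: [-0.7, 1.3, 0.3]
opening: 0.565
```

```bash
python3 - <<'E'
from h import *
p,d=env.read_camera("side");cv2.imwrite("pics/s3.png",cv2.resize(p[170:410,140:460],None,fx=2.4,fy=2.4))
p,d=env.read_camera("top");cv2.imwrite("pics/t3.png",cv2.resize(p[150:310,210:460],None,fx=3.1,fy=3.1))
print(env.state()['ft_force'],env.state()['opening'])
E
```

```text
[0.06682132 0.01885211 0.53858102] 0.4813369992640478
```

View pics/s3.png

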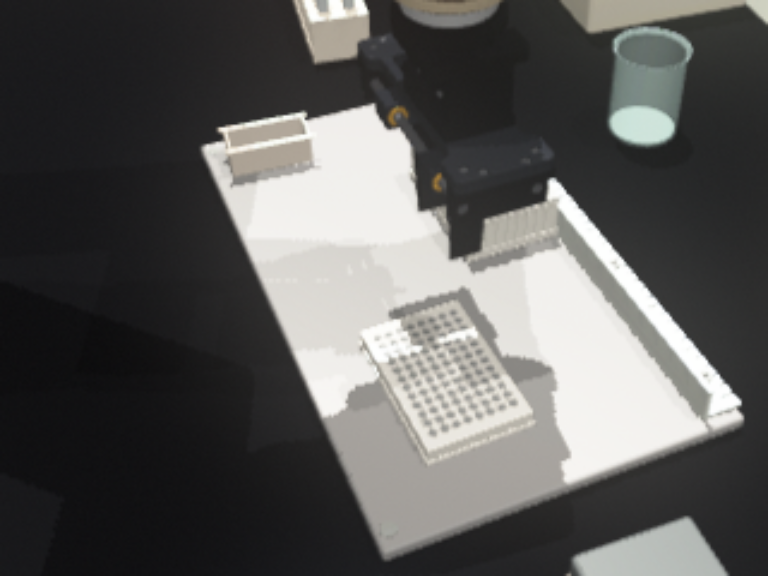

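View pics/t3.png

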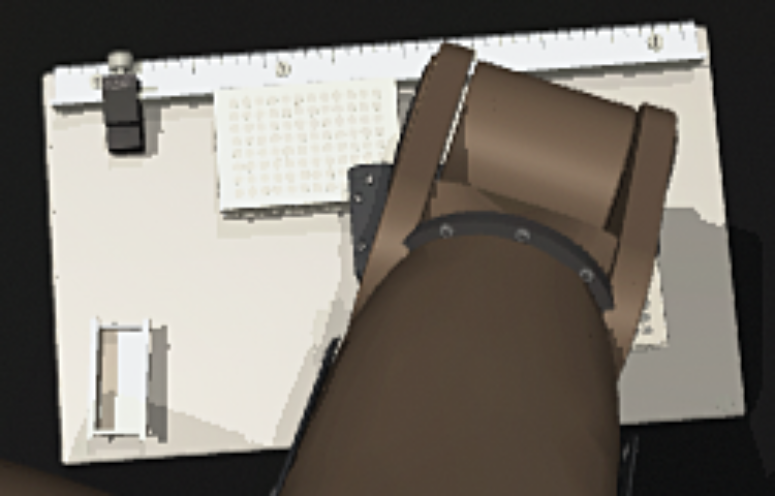

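Call:
{"op": "move_arm", "data": {
  "rows": [
    {"tx": 0,"ty": 0,"tz": -2.5,"rx": 0,"ry": 0,"rz": 0,"grip": 0},
    {"tx": 0,"ty": 0,"tz": -2.5,"rx": 0,"ry": 0,"rz": 0,"grip": 0},
    {"tx": 0,"ty": 0,"tz": -2.5,"rx": 0,"ry": 0,"rz": 0,"grip": 0},
    {"tx": 0,"ty": 0,"tz": 0,"rx": 0,"ry": 0,"rz": 0,"grip": 0},
    {"tx": 0,"ty": 2,"tz": 0,"rx": 0,"ry": 0,"rz": 0,"grip": 0},
    {"tx": 0,"ty": 2,"tz": 0,"rx": 0,"ry": 0,"rz": 0,"grip": 0},
    {"tx": 0,"ty": 2,"tz": 0,"rx": 0,"ry": 0,"rz": 0,"grip": 0},
    {"tx": 0,"ty": 2,"tz": 0,"rx": 0,"ry": 0,"rz": 0,"grip": 0},
    {"tx": 0,"ty": 0,"tz": 0,"rx": 0,"ry": 0,"rz": 0,"grip": 0},
    {"tx": 0,"ty": 0,"tz": 0,"rx": 0,"ry": 0,"rz": 0,"grip": 0}
  ]
}}

```text
t: 8.02
eef_pos: [654.8, -95.9, 44.5]
tcp_rot: [-1.569, -0.001, 1.661]
ft_force: [-0.1, 0.3, 0.6]
opening: 0.001
```

```bash
python3 - <<'E'
from h import *
p,d=env.read_camera("side");cv2.imwrite("pics/s4.png",cv2.resize(p[170:410,140:460],None,fx=2.4,fy=2.4))
s=env.state();print(s['ft_force'],s['opening'],s['eef_pos'])
q=onplane("top",[(210+a/3.1-.35,150+b/3.1-.35) for a,b in[(217,88),(219,210)]],59)
print(q@np.array([-.0889,.996,0]),q@np.array([.996,.0889,0]))
E
```

```text
[ 0.74122967 -0.10307451  0.00234104] 0.0015851374466675314 [655.49306784 -96.25677198  45.60662946]
[17.41614558 21.36441168] [696.10840506 610.83246843]
```

View pics/s4.png

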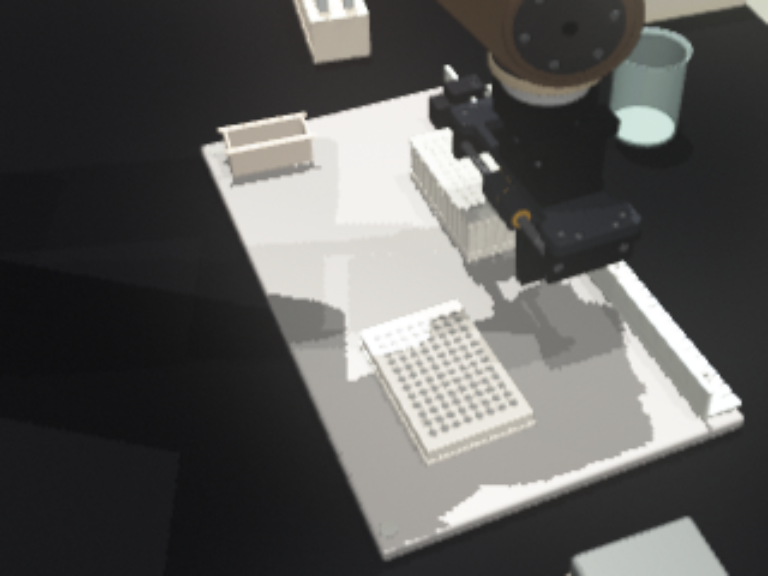

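Call:
{"op": "move_arm", "data": {
  "rows": [
    {"tx": 0.8,"ty": 0,"tz": 0,"rx": 0,"ry": 0,"rz": 0,"grip": 0},
    {"tx": 0.8,"ty": 0.2,"tz": 0,"rx": 0,"ry": 0,"rz": 0,"grip": 0},
    {"tx": 0.8,"ty": 0,"tz": 0,"rx": 0,"ry": 0,"rz": 0,"grip": 0},
    {"tx": 0.4,"ty": 0,"tz": 0,"rx": 0,"ry": 0,"rz": 0,"grip": 0},
    {"tx": 0.4,"ty": 0,"tz": 0,"rx": 0,"ry": 0,"rz": 0,"grip": 0},
    {"tx": 0.4,"ty": 0,"tz": 0,"rx": 0,"ry": 0,"rz": 0,"grip": 0},
    {"tx": 0.4,"ty": 0,"tz": 0,"rx": 0,"ry": 0,"rz": 0,"grip": 0},
    {"tx": 0.4,"ty": 0,"tz": 0,"rx": 0,"ry": 0,"rz": 0,"grip": 0},
    {"tx": 0.4,"ty": 0,"tz": 0,"rx": 0,"ry": 0,"rz": 0,"grip": 0},
    {"tx": 0.4,"ty": 0,"tz": 0,"rx": 0,"ry": 0,"rz": 0,"grip": 0}
  ]
}}

```text
t: 8.9
eef_pos: [651.0, -45.3, 43.2]
tcp_rot: [-1.571, 0.0, 1.66]
ft_force: [0.2, -2.3, 1.3]
opening: 0.006
```

Call:
{"op": "move_arm", "data": {
  "rows": [
    {"tx": 0.4,"ty": 0,"tz": 0,"rx": 0,"ry": 0,"rz": 0,"grip": 0},
    {"tx": 0.4,"ty": 0,"tz": 0,"rx": 0,"ry": 0,"rz": 0,"grip": 0},
    {"tx": 0.4,"ty": 0,"tz": 0,"rx": 0,"ry": 0,"rz": 0,"grip": 0},
    {"tx": 0.4,"ty": 0,"tz": 0,"rx": 0,"ry": 0,"rz": 0,"grip": 0},
    {"tx": 0.4,"ty": 0,"tz": 0,"rx": 0,"ry": 0,"rz": 0,"grip": 0}
  ]
}}

```text
t: 9.32
eef_pos: [649.1, -25.1, 43.2]
tcp_rot: [-1.571, 0.0, 1.66]
ft_force: [0.3, -2.2, 1.6]
opening: 0.004
```

```bash
python3 - <<'E'
from h import *
p,d=env.read_camera("side");cv2.imwrite("pics/s5.png",cv2.resize(p[170:410,140:460],None,fx=2.4,fy=2.4))
p,d=env.read_camera("top");cv2.imwrite("pics/t5.png",cv2.resize(p[150:310,210:460],None,fx=3.1,fy=3.1))
s=env.state();print(s['ft_force'],s['opening'],s['eef_pos'])
E
```

```text
[-0.02831457 -0.22220788 -0.61531158] 0.006628662249525043 [648.94180549 -24.58723538  43.01542509]
```

View pics/s5.png

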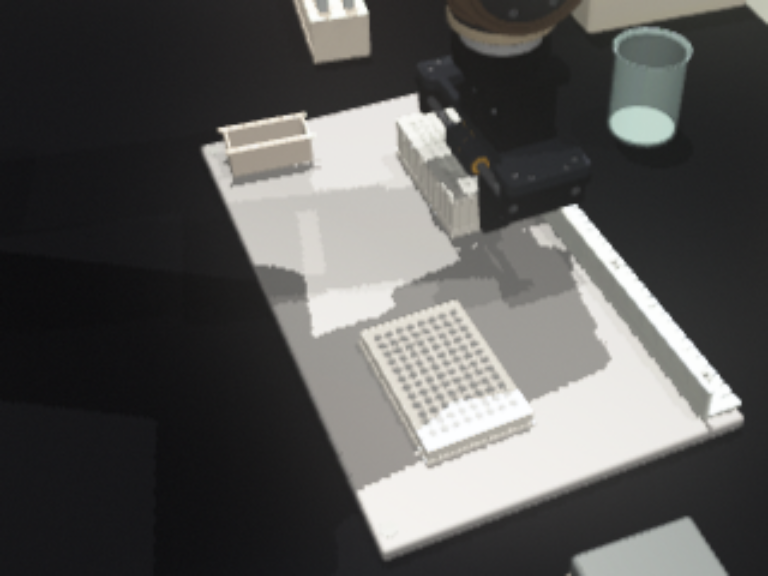

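View pics/t5.png

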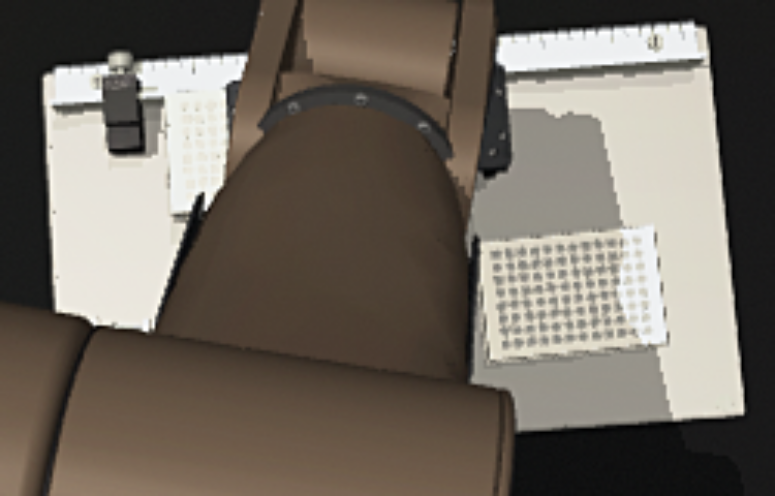

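Call:
{"op": "move_arm", "data": {
  "rows": [
    {"tx": 0.3,"ty": 0,"tz": 0,"rx": 0,"ry": 0,"rz": 0,"grip": 0},
    {"tx": 0.3,"ty": 0,"tz": 0,"rx": 0,"ry": 0,"rz": 0,"grip": 0},
    {"tx": 0.2,"ty": 0,"tz": 0,"rx": 0,"ry": 0,"rz": 0,"grip": 0},
    {"tx": 0.2,"ty": 0,"tz": 0,"rx": 0,"ry": 0,"rz": 0,"grip": 0},
    {"tx": 0.1,"ty": 0,"tz": 0,"rx": 0,"ry": 0,"rz": 0,"grip": 0}
  ]
}}

```text
t: 9.83
eef_pos: [648.0, -14.1, 43.0]
tcp_rot: [-1.571, -0.0, 1.66]
ft_force: [-0.3, -2.5, 0.2]
opening: 0.005
```

Call:
{"op": "move_arm", "data": {
  "rows": [
    {"tx": 0.15,"ty": 0,"tz": 0,"rx": 0,"ry": 0,"rz": 0,"grip": 0},
    {"tx": 0.1,"ty": 0,"tz": 0,"rx": 0,"ry": 0,"rz": 0,"grip": 0},
    {"tx": 0,"ty": 0,"tz": 0,"rx": 0,"ry": 0,"rz": 0,"grip": 0}
  ]
}}

```text
t: 10.08
eef_pos: [647.8, -11.7, 43.0]
tcp_rot: [-1.571, -0.0, 1.66]
ft_force: [1.0, -0.6, 0.3]
opening: 0.004
```

Call:
{"op": "move_arm", "data": {
  "rows": [
    {"tx": 0.1,"ty": 0,"tz": 0,"rx": 0,"ry": 0,"rz": 0,"grip": 0},
    {"tx": 0.1,"ty": 0,"tz": 0,"rx": 0,"ry": 0,"rz": 0,"grip": 0},
    {"tx": 0,"ty": 0,"tz": 0,"rx": 0,"ry": 0,"rz": 0,"grip": 0}
  ]
}}

```text
t: 10.33
eef_pos: [647.6, -9.8, 43.0]
tcp_rot: [-1.571, -0.0, 1.66]
ft_force: [-0.2, -1.2, -0.5]
opening: 0.007
```

Call:
{"op": "move_arm", "data": {
  "rows": [
    {"tx": 0.1,"ty": 0,"tz": 0,"rx": 0,"ry": 0,"rz": 0,"grip": 0},
    {"tx": 0,"ty": 0,"tz": 0,"rx": 0,"ry": 0,"rz": 0,"grip": 0}
  ]
}}

```text
t: 10.5
eef_pos: [647.5, -8.8, 43.1]
tcp_rot: [-1.571, -0.0, 1.66]
ft_force: [0.8, -2.0, 0.0]
opening: 0.002
```

Call:
{"op": "move_arm", "data": {
  "rows": [
    {"tx": 0.1,"ty": 0,"tz": 0,"rx": 0,"ry": 0,"rz": 0,"grip": 0},
    {"tx": 0.1,"ty": 0,"tz": 0,"rx": 0,"ry": 0,"rz": 0,"grip": 0},
    {"tx": 0,"ty": 0,"tz": 0,"rx": 0,"ry": 0,"rz": 0,"grip": 0}
  ]
}}

```text
t: 10.75
eef_pos: [647.4, -6.8, 43.1]
tcp_rot: [-1.571, -0.0, 1.66]
ft_force: [0.8, -1.2, -0.2]
opening: 0.006
```

```bash
python3 - <<'E'
from h import *
p,d=env.read_camera("side");cv2.imwrite("pics/s6.png",cv2.resize(p[190:290,260:400],None,fx=5,fy=5))
p,d=env.read_camera("top");cv2.imwrite("pics/t6.png",cv2.resize(p[150:250,210:350],None,fx=5,fy=5))
s=env.state();print(s['ft_force'],s['opening'],s['eef_pos'])
E
```

```text
[ 0.20487459 -0.25403123  0.51104085] -0.0006896362551736241 [647.43976981  -6.83252358  43.12269984]
```

View pics/s6.png

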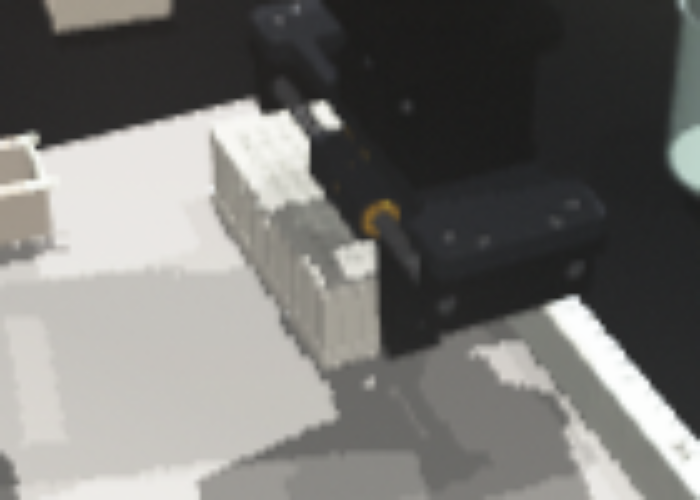

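View pics/t6.png

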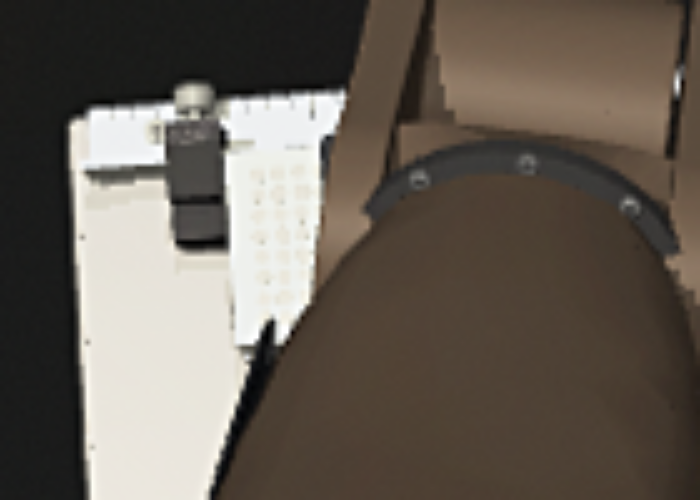

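Top view: the plate's end (x≈230) is almost at the stop (x≈226); the long side still follows the fence. About 1–2 mm remain.

Call:
{"op": "move_arm", "data": {
  "rows": [
    {"tx": 0.1,"ty": 0,"tz": 0,"rx": 0,"ry": 0,"rz": 0,"grip": 0},
    {"tx": 0,"ty": 0,"tz": 0,"rx": 0,"ry": 0,"rz": 0,"grip": 0},
    {"tx": 0,"ty": 0,"tz": 0,"rx": 0,"ry": 0,"rz": 0,"grip": 0}
  ]
}}

```text
t: 11.1
eef_pos: [647.4, -5.9, 43.1]
tcp_rot: [-1.571, -0.0, 1.66]
ft_force: [0.2, -0.7, 1.2]
opening: 0.005
```

Call:
{"op": "move_arm", "data": {
  "rows": [
    {"tx": 0.1,"ty": 0,"tz": 0,"rx": 0,"ry": 0,"rz": 0,"grip": 0},
    {"tx": 0,"ty": 0,"tz": 0,"rx": 0,"ry": 0,"rz": 0,"grip": 0},
    {"tx": 0,"ty": 0,"tz": 0,"rx": 0,"ry": 0,"rz": 0,"grip": 0}
  ]
}}

```text
t: 11.35
eef_pos: [647.2, -5.5, 43.1]
tcp_rot: [-1.571, 0.001, 1.66]
ft_force: [-0.7, -4.2, 0.8]
opening: 0.003
```

Call:
{"op": "move_arm", "data": {
  "rows": [
    {"tx": 0.1,"ty": 0,"tz": 0,"rx": 0,"ry": 0,"rz": 0,"grip": 0},
    {"tx": 0,"ty": 0,"tz": 0,"rx": 0,"ry": 0,"rz": 0,"grip": 0},
    {"tx": 0,"ty": 0,"tz": 0,"rx": 0,"ry": 0,"rz": 0,"grip": 0}
  ]
}}

```text
t: 11.6
eef_pos: [647.2, -5.4, 43.2]
tcp_rot: [-1.571, 0.001, 1.66]
ft_force: [-0.5, -10.9, 1.0]
opening: 0.006
```

Call:
{"op": "move_arm", "data": {
  "rows": [
    {"tx": -0.4,"ty": 0,"tz": 0,"rx": 0,"ry": 0,"rz": 0,"grip": 0},
    {"tx": -0.8,"ty": 0,"tz": 0,"rx": 0,"ry": 0,"rz": 0,"grip": 0},
    {"tx": -1.8,"ty": 0,"tz": 0,"rx": 0,"ry": 0,"rz": 0,"grip": 0},
    {"tx": 0,"ty": -3,"tz": 0,"rx": 0,"ry": 0,"rz": 0,"grip": 0},
    {"tx": 0,"ty": -3,"tz": 0,"rx": 0,"ry": 0,"rz": 0,"grip": 0},
    {"tx": 0,"ty": -3,"tz": 0,"rx": 0,"ry": 0,"rz": 0,"grip": 0},
    {"tx": 0,"ty": 0,"tz": 3.5,"rx": 0,"ry": 0,"rz": 0,"grip": 0},
    {"tx": 0,"ty": 0,"tz": 3.5,"rx": 0,"ry": 0,"rz": 0,"grip": 0},
    {"tx": 0,"ty": 0,"tz": 0,"rx": 0,"ry": 0,"rz": 0,"grip": 100}
  ]
}}

```text
t: 12.35
eef_pos: [574.6, -40.0, 133.1]
tcp_rot: [-1.567, -0.001, 1.66]
ft_force: [1.9, -0.7, 0.8]
opening: 0.035
```

Call:
{"op": "move_arm", "data": {
  "rows": [
    {"tx": 3.5,"ty": 0,"tz": 0,"rx": 0,"ry": 0,"rz": 0,"grip": 100},
    {"tx": 3.5,"ty": 0,"tz": 0,"rx": 0,"ry": 0,"rz": 0,"grip": 100},
    {"tx": 3.5,"ty": 0,"tz": 0,"rx": 0,"ry": 0,"rz": 0,"grip": 100},
    {"tx": 0,"ty": 0,"tz": 0,"rx": 0,"ry": 0,"rz": 0,"grip": 100},
    {"tx": 0,"ty": 0,"tz": 0,"rx": 0,"ry": 0,"rz": 0,"grip": 100},
    {"tx": 0,"ty": 0,"tz": 0,"rx": 0,"ry": 0,"rz": 0,"grip": 100},
    {"tx": 0,"ty": 0,"tz": 0,"rx": 0,"ry": 0,"rz": 0,"grip": 100},
    {"tx": 0,"ty": 0,"tz": 0,"rx": 0,"ry": 0,"rz": 0,"grip": 100}
  ]
}}

```text
t: 13.02
eef_pos: [570.9, 63.4, 133.0]
tcp_rot: [-1.571, -0.0, 1.659]
ft_force: [0.0, -0.1, 0.3]
opening: 0.577
```

```bash
python3 - <<'E'
from h import *
p,d=env.read_camera("side");cv2.imwrite("pics/s7.png",cv2.resize(p[170:410,140:460],None,fx=2.4,fy=2.4))
s=env.state();P=s['eef_pos'];print(s['ft_force'],s['opening'],P,P[0]*.996+P[1]*.0889,-P[0]*.0889+P[1]*.996)
E
```

```text
[-0.45882342 -0.12497342  0.37308309] 0.6165091731135828 [570.9157348   63.48178654 133.01995454] 574.2756026872369 12.473450570234377
```

View pics/s7.png

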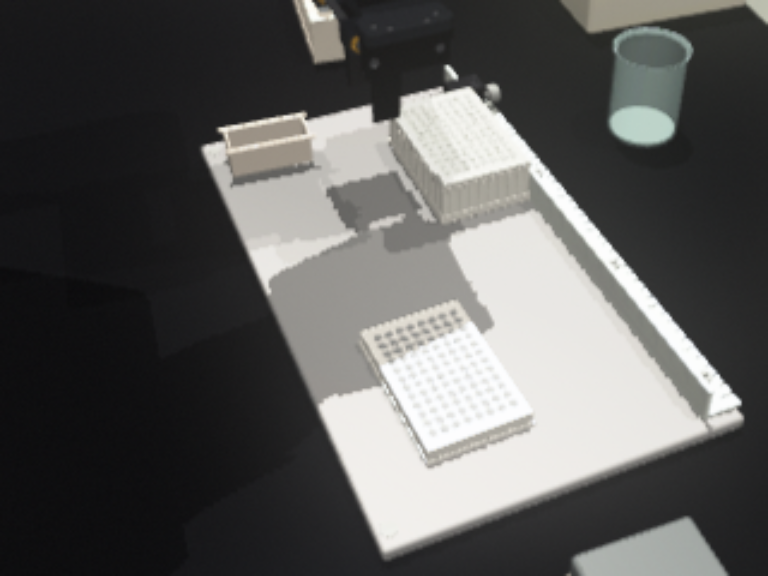

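Call:
{"op": "move_arm", "data": {
  "rows": [
    {"tx": 0,"ty": 2,"tz": 0,"rx": 0,"ry": 0,"rz": 0,"grip": 100},
    {"tx": 0,"ty": 2,"tz": 0,"rx": 0,"ry": 0,"rz": 0,"grip": 100},
    {"tx": 0,"ty": 2,"tz": 0,"rx": 0,"ry": 0,"rz": 0,"grip": 100},
    {"tx": 0,"ty": 1.8,"tz": 0,"rx": 0,"ry": 0,"rz": 0,"grip": 100},
    {"tx": 0,"ty": 1.2,"tz": 0,"rx": 0,"ry": 0,"rz": 0,"grip": 100},
    {"tx": 0,"ty": 0,"tz": -0.5,"rx": 0,"ry": 0,"rz": 0,"grip": 100},
    {"tx": 0,"ty": 0,"tz": -0.5,"rx": 0,"ry": 0,"rz": 0,"grip": 100},
    {"tx": 0,"ty": 0,"tz": -0.5,"rx": 0,"ry": 0,"rz": 0,"grip": 100},
    {"tx": 0,"ty": 0,"tz": -0.3,"rx": 0,"ry": 0,"rz": 0,"grip": 100},
    {"tx": 0,"ty": 0,"tz": 0,"rx": 0,"ry": 0,"rz": 0,"grip": 100}
  ]
}}

```text
t: 13.9
eef_pos: [589.9, 66.1, 44.0]
tcp_rot: [-1.573, 0.0, 1.66]
ft_force: [-1.1, 0.2, 0.5]
opening: 1.001
```

Call:
{"op": "move_arm", "data": {
  "rows": [
    {"tx": 0,"ty": 0,"tz": -0.2,"rx": 0,"ry": 0,"rz": 0,"grip": 100},
    {"tx": 0,"ty": 0,"tz": -0.1,"rx": 0,"ry": 0,"rz": 0,"grip": 100},
    {"tx": 0,"ty": 0,"tz": 0,"rx": 0,"ry": 0,"rz": 0,"grip": 100}
  ]
}}

```text
t: 14.15
eef_pos: [591.8, 66.4, 43.4]
tcp_rot: [-1.571, -0.0, 1.66]
ft_force: [0.1, -0.2, -0.1]
opening: 0.999
```

Call:
{"op": "move_arm", "data": {
  "rows": [
    {"tx": 0,"ty": 0,"tz": -0.15,"rx": 0,"ry": 0,"rz": 0,"grip": 100},
    {"tx": 0,"ty": 0,"tz": -0.15,"rx": 0,"ry": 0,"rz": 0,"grip": 100},
    {"tx": 0,"ty": 0,"tz": 0,"rx": 0,"ry": 0,"rz": 0,"grip": 100}
  ]
}}

```text
t: 14.4
eef_pos: [593.3, 66.5, 43.1]
tcp_rot: [-1.567, -0.0, 1.66]
ft_force: [-7.9, -1.4, 5.9]
opening: 0.996
```

Call:
{"op": "move_arm", "data": {
  "rows": [
    {"tx": 0,"ty": 0,"tz": -0.15,"rx": 0,"ry": 0,"rz": 0,"grip": 100},
    {"tx": 0,"ty": 0,"tz": -0.15,"rx": 0,"ry": 0,"rz": 0,"grip": 100},
    {"tx": 0,"ty": 0,"tz": 0,"rx": 0,"ry": 0,"rz": 0,"grip": 100}
  ]
}}

```text
t: 14.65
eef_pos: [593.3, 66.5, 43.1]
tcp_rot: [-1.561, -0.0, 1.661]
ft_force: [-22.5, -5.5, 18.3]
opening: 0.997
```

Call:
{"op": "move_arm", "data": {
  "rows": [
    {"tx": 0,"ty": 0,"tz": 0,"rx": 0,"ry": 0,"rz": 0,"grip": 100},
    {"tx": 0,"ty": 0,"tz": 0,"rx": 0,"ry": 0,"rz": 0,"grip": 100},
    {"tx": 0,"ty": 0,"tz": 0,"rx": 0,"ry": 0,"rz": 0,"grip": 100}
  ]
}}

```text
t: 14.9
eef_pos: [593.3, 66.5, 43.1]
tcp_rot: [-1.561, -0.0, 1.661]
ft_force: [-21.6, -4.2, 16.7]
opening: 1.001
```

```bash
python3 - <<'E'
from h import *
p,d=env.read_camera("side");cv2.imwrite("pics/s8.png",cv2.resize(p[180:300,250:400],None,fx=5,fy=5));cv2.imwrite("pics/s8f.png",p)
p,d=env.read_camera("top");cv2.imwrite("pics/t8.png",p)
s=env.state();print(s['ft_force'],s['moment'],s['eef_pos'],s['t'])
E
```

```text
[-22.08578869  -4.70207872  16.36511215] [-0.52735943  3.37266431  0.11250575] [593.32000737  66.55027327  43.10868399] 15.0
```

View pics/s8.png

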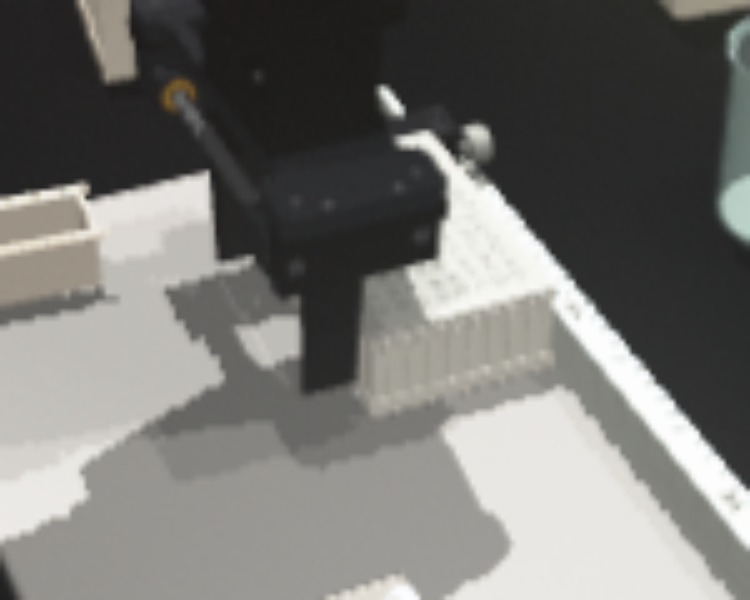

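View pics/t8.png

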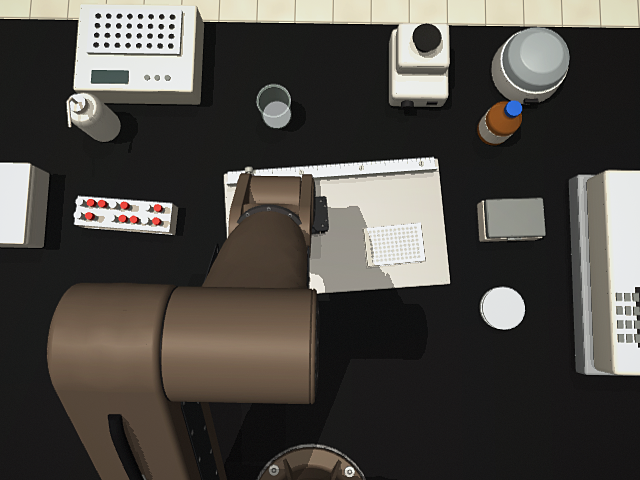

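```bash
python3 - <<'E'
from cell import env
print(env.job_done()); print(env.state()['ft_force'])
E
```

```text
the job is handed in; nothing more can be done
None
the job is handed in; nothing more can be done
```

The deep-well plate is against the fence and the stop block. I handed the job in at about 15 s with the arm still holding it there.

- **Slide:** I pushed the near long side with the open hand until the plate squared up along the fence. Then I closed the fingers and pushed the far end along the fence until it met the stop, with about 11 N at contact.
- **Hold:** I went back to the near long side with the open hand and pressed diagonally. The last reading was about 22 N into the fence and 16 N down onto the board. It stayed steady over the last 0.35 s, with a few newtons towards the stop.
- **Position:** After the stop push, the side picture showed the plate flat on the board, along the fence and at the stop. The last side picture still shows it against the fence, though the arm hides the stop end in both final views.
- **Bystanders:** In the last pictures, the low plate, tip box, dishes, tube rack and the visible part of the reservoir stand where they started.
- **Disagreement:** Contact with the stop came about 5 mm further along than the top camera had suggested. The side camera put it about 6 mm further still, so I relied on the force reading at contact.

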